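# Lock down the pump of the green canister

## Task

On the green-banded food canister, push the green pump pad down into the lid against its spring and, while it is held down, slide the black keeper by its arched bar all the way across, so that its lip traps the pad down. Then let go. Do not press the pump of the yellow canister.

Things in the scene. Friction and masses are not known exactly. Their poses are not given: they have to be found in the camera images.
- green_canister: White food canister with green band and green pump pad, fixed to the worktop, 158 (own x) x 116 x 85 mm to its flat lid. Origin: centre of underside, z up; the keeper locks by sliding along own +x. Offsets below: mm, canister axes. On the lid, a black keeper frame (lip plate at its -x end, arched bar at its +x end) slides round the pad; closed fingertips reach the pad between lip and bar.
- green_pump (a joint): Green pad, m down: 0 up, 0.024 at the stop. Flat top x -36 to 56, y -18 to 18, z 115 when up; press anywhere on it. Spring 3.5 N at 0, 12 N at the stop; springs back up if released. The lip passes over its -x end only when over 0.012 (best about 0.018 while sliding); trapped it rests at about 0.012. Held down by fingertips that slide along it in +x and push the bar with their side.
- green_keeper (a joint): Black keeper, m along +x: q = 0 open, 0.040 locked end stop; starts at 0 to 0.009, 1.2 N friction, stays put. Low lip: front edge x -48+q, z 103 to 109. Arched bar over the pad: x 0+q to 10+q, z 121 to 133, its -x face is pushed. Side arms at y 36 to 45 both sides, top z 109 (133 at the bar). Window between lip and bar: 48 (x) by 72 (y). With the pad up the lip jams against it at about 0.012.
- yellow_pump (a joint): Pump pad of the other canister, the same in all but its yellow band and yellow pad, m down: 0 up. Leave it up.

How it is judged (in metres and radians):
On the way:
1. the green pump pad is pushed down while the keeper is still open (value of joint green_pump above 0.012 m and value of joint green_keeper below 0.015 m).
At the end, for the whole second after the job is handed in: The green canister's keeper stands at least 30 of its 40 mm across, its lip keeps the green pump pad at least 9 mm down with the robot gone, and the yellow pump is up (less than 6 mm down) (value of joint green_keeper above 0.03 m and value of joint green_pump above 0.009 m and value of joint yellow_pump below 0.006 m); the robot touches nothing.
It fails at once if the yellow canister's pump is pressed (more than 6 mm) (value of joint yellow_pump above 0.006 m).
It also fails if it takes over 32 s, if anything falls off the work surface, if the arm or the gripper's body presses on something with over 40 N, if the wrist force passes 120 N, or if a joint passes its speed limit or range.

## Robot

A 6-joint arm with a two-finger parallel gripper is mounted at the origin on a cart in front of the work surface, level with it; the furniture and walls round the work are solid. World frame = base frame: x ahead of the robot, y to its left, z up, the work surface at z = 0. Lengths are in mm, angles in rad, forces in N, time in s.
With the tool pointing down it reaches from about 275 to 750 mm from the base axis. Payload 10.2 kg.
Tool frame: the origin (TCP) lies on the front face of the gripper's body, between the roots of the fingers; the fingertips stand 73 mm ahead of it and the grasp point (between the pads) lies 54 mm ahead of it; z points along the fingers, y is the line along which they close (so a half turn about z gives the same grasp; the last joint's range is limited). The gripper opens to 85 mm and grips with 20 to 120 N. Pads are 22 mm wide; open, the fingers measure 114 mm over their backs; the gripper's body (76 mm by 85 mm) begins 54 mm behind the grasp point. The pads swing forward as they close: fully open they stand 13 mm farther back than shut.
Start: joints at [-1.466, 0.313, 1.498, -0, 1.331, -0.223], TCP at [169.017, -497.056, 303.894] pointing down, gripper open.
Joint ranges: [-2.94, 2.94], [-0.97, 2.17], [0.19, 2.56], [-1.23, 4.37], [0.02, 3.11], [-2.88, 2.88]. Speed limits (rad/s): [2.39, 2.39, 3.01, 3.14, 3.14, 3.14].

## Interface

Orientations are given as a unit quaternion [w, x, y, z].
In Python, from rig import * gives the robot as it stands.
- The arm moves only by the tool step_arm, never from a script. Its argument "plan" is a list of rows, each an object with "offset": the shift along the tool's x, y, z in cm, a list of three; "rot": the turn, a rotation vector about the tool's x, y, z in degrees, a list of three; "gripper": the finger opening in cm, from 0 to 8.54. In form: [{"offset": [x, y, z], "rot": [wx, wy, wz], "gripper": gripper}, ...]. A call has 1 to 12 rows; each row is the pose to reach, as a shift and turn from the pose commanded when the call began, along the tool's axes at that moment; what a row does not reach only later rows make up. A row lasts 1/10 s, in which the tool goes at most 50 mm and 8.59 degrees, less where a joint would pass 70% of its speed; a pose out of reach is approached as far as the arm can. A call with a gripper value outside its range is refused whole. The fingers move at their own pace and stop on an object; "squeeze" is the grip in N (left out, the last holds). Time passes only in rows, so rows that repeat a pose let the fingers close. It gives the time, the measured TCP pose, the force, the opening and the grip force at its end, in the units of the state.
- sense(): the state, without advancing time (a new reading comes with each control period).
- capture(name): name is "scene" or "top" or "wrist"; returns a dict with "color" (420x560x3 uint8, red, green, blue), "depth" (420x560 float32, mm along the optical axis (not along the pixel's ray), 0 where there is no reading), "vertical_fov" (degrees; the focal length in pixels is half the picture's height over the tangent of half this angle, whatever the lens; pixels are square), "cx", "cy" (the principal point, pixels), "rvec" (rotation vector, rad) and "tvec" (3), from world to camera coordinates, as OpenCV has them; the wrist camera has in their place "mount" (4x4, takes a point from camera to tool coordinates, whose origin is the TCP and whose axes are the flange's). Camera axes: x right, y down, z forward; pixel columns grow to the right and rows downward; lengths in mm; the calibration is good to about 2 mm. The wrist camera is an equidistant fisheye: a pixel r from the principal point sees the ray r / f radians off the axis. A picture is of the moment at which its call begins: read the wrist's pose just before it.
- finish_job(): hands the job in; it is judged then, once.
The state is a dict: "time_s": time; "joints": joint angles; "dq": joint speeds; "tau": joint torques, N m; "eef_pos": TCP position; "ee_rot": TCP orientation; "force": force on the tool from outside, world axes, zero at the start; "wrist_torque": the same for the moment, N m; "grip_width": opening from 0.0 (shut) to 1.0 (fully open); "grip_force": force on a finger pad.
Only numpy, scipy, OpenCV 4.12 (cv2) and the standard library are available. Lean on these libraries where they do the work, as an engineer would, in place of code of your own. Each camera call takes 0.05 s, during which the arm holds its last target. There are 200 camera calls.

## Working session

There is one attempt and no reset: what is moved stays moved. The work goes in short steps, Python scripts to look and compute and a tool call to move; the robot and the scene stay as the last step left them, time stands still between calls to the robot, and variables do not carry over. Pictures are saved under pics/ and viewed, at most 10 in all, crops included, and the job is handed in when it is done.

Besides the shell and the picture viewer there is one more tool, called after "Request:" by a JSON object that holds its "name" and its "arguments". step_arm: Moves the arm, as the interface text tells. Its arguments: {"type":"object","properties":{"plan":{"type":"array"},"squeeze":{"type":"number"}},"required":["plan"]}

```bash
mkdir -p pics; cat > h.py <<'E'
from rig import *
import numpy as np, cv2
def cloud(c):
    h,w=c["depth"].shape; f=h/2/np.tan(np.radians(c["vertical_fov"])/2)
    v,u=np.mgrid[:h,:w]; d=c["depth"]
    P=np.dstack([(u-c["cx"])/f*d,(v-c["cy"])/f*d,d])
    R=cv2.Rodrigues(np.array(c["rvec"],float))[0]
    return (P-np.array(c["tvec"]).ravel())@R
E
python3 - <<'E'
from h import *
for n in("scene","top"):
    c=capture(n); np.savez(n,**c); cv2.imwrite(f"pics/{n}1.png",c["color"][...,::-1])
s=sense(); print(s)
E
```

```text
{'time_s': 0.1, 'joints': array([-1.46637154e+00,  3.13391705e-01,  1.49834600e+00,  3.46340867e-07,
        1.33100837e+00, -2.23370669e-01]), 'dq': array([-0.0011979 , -0.00165564, -0.00274414,  0.00013801,  0.00096112,
        0.00057951]), 'tau': array([ 3.82750746e-03, -4.12897968e+01, -2.60144413e+01, -1.27096146e-04,
        2.99052030e-03,  1.30195698e-05]), 'eef_pos': array([ 169.01490518, -496.89753168,  303.39914344]), 'ee_rot': array([-5.75681916e-04,  9.86598650e-01,  1.63164861e-01,  3.44464105e-05]), 'force': array([ 0.03509231,  0.34585369, -0.13819195]), 'wrist_torque': array([-0.01216237,  0.03547902, -0.01638929]), 'grip_force': 0.0, 'grip_width': 1.0019217524115815}
```

View pics/top1.png

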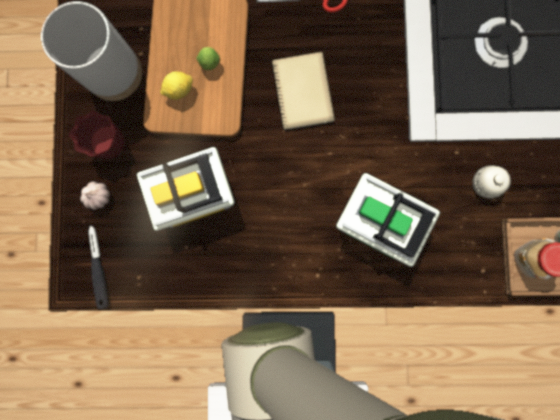

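View pics/scene1.png

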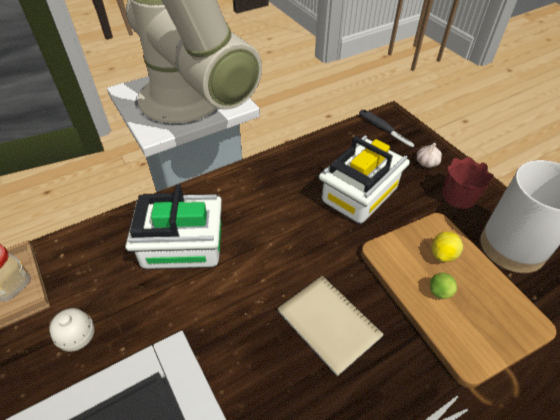

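The top view shows the green canister at about (388,220), with the bar crossing the pad near (394,216). The dark lip plate is at its right end, near (420,225). The yellow canister is at (185,188), and the scene view agrees. Next I measure from both views.

```bash
python3 - <<'E'
from h import *
for n in("top","scene"):
    c=dict(np.load(n+".npz")); W=cloud(c); col=c["color"].astype(int); r,g,b=[col[...,i] for i in range(3)]
    ok=c["depth"]>0
    m=ok&(g>r+50)&(g>b+40)&(W[...,2]>95)&(W[...,2]<135)&(W[...,0]<500)
    P=W[m]; zz=np.median(P[:,2]); rect=cv2.minAreaRect(P[:,:2].astype(np.float32))
    print(n,len(P),"pad z",zz,"rect",rect, cv2.boxPoints(rect).round(1).tolist())
    ctr=np.array(rect[0])
    near=ok&(np.hypot(W[...,0]-ctr[0],W[...,1]-ctr[1])<120)
    dark=near&(col.max(2)<70)
    for lo,hi,nm in((124,142,"bar"),(96,116,"frame")):
        Q=W[dark&(W[...,2]>lo)&(W[...,2]<hi)]
        rr=cv2.minAreaRect(Q[:,:2].astype(np.float32)); print(nm,len(Q),np.median(Q[:,2]),rr,cv2.boxPoints(rr).round(1).tolist(),np.median(Q,0))
    L=near&(W[...,2]>76)&(W[...,2]<92); L=W[L]; rr=cv2.minAreaRect(L[:,:2].astype(np.float32)); print("lid",len(L),np.median(L[:,2]),rr,cv2.boxPoints(rr).round(1).tolist())
E
```

```text
top 786 pad z 115.40039721117637 rect ((479.6219482421875, -182.67796325683594), (91.53621673583984, 35.24863052368164), 61.55241775512695) [[442.29998779296875, -214.5], [473.29998779296875, -231.3000030517578], [516.9000244140625, -150.8000030517578], [485.8999938964844, -134.0]]
bar 216 133.0916333755898 ((476.8423767089844, -183.90176391601562), (9.817693710327148, 84.88682556152344), 61.29291915893555) [[437.29998779296875, -167.8000030517578], [511.70001220703125, -208.60000610351562], [516.4000244140625, -200.0], [442.0, -159.1999969482422]] [ 474.55762026 -183.1814559   133.09163338]
frame 712 109.4753277605925 ((460.8507080078125, -214.7367706298828), (78.15386962890625, 87.6131820678711), 61.83892822265625) [[403.79998779296875, -228.5], [481.0, -269.8999938964844], [517.9000244140625, -201.0], [440.70001220703125, -159.60000610351562]] [ 447.38231856 -235.2469281   109.47532776]
lid 2581 85.42510618457713 ((475.6727294921875, -191.4729766845703), (157.25839233398438, 116.51770782470703), 61.311092376708984) [[386.79998779296875, -232.5], [489.0, -288.3999938964844], [564.5
[... 500 characters left out ...]
20.0, -203.10000610351562], [444.1000061035156, -161.10000610351562]] [ 481.94699035 -187.42648042  132.62419734]
frame 950 108.92362468281742 ((460.5688171386719, -216.1331787109375), (79.292236328125, 93.2071533203125), 60.84693908691406) [[400.6000061035156, -228.10000610351562], [482.0, -273.5], [520.5999755859375, -204.1999969482422], [439.20001220703125, -158.8000030517578]] [ 458.34387006 -232.4103394   108.92362468]
lid 1945 85.63035984579888 ((475.92413330078125, -192.96267700195312), (157.8248291015625, 114.71866607666016), 61.70880889892578) [[388.0, -235.3000030517578], [489.0, -289.6000061035156], [563.7999877929688, -150.6999969482422], [462.79998779296875, -96.30000305175781]]
```

```bash
cat >> h.py <<'E'
from scipy.spatial.transform import Rotation as Ro
C=np.array([475.8,-192.2]); YAW=np.radians(61.5); ex=np.array([np.cos(YAW),np.sin(YAW)]); ey=np.array([-ex[1],ex[0]])
def tool(s): q=s["ee_rot"]; return Ro.from_quat([q[1],q[2],q[3],q[0]])
def own(s): d=s["eef_pos"][:2]-C; return np.r_[d@ex,d@ey,s["eef_pos"][2]].round(1)
def to(ox,oy,z):
    s=sense(); R=tool(s); p=np.r_[C+ox*ex+oy*ey,z]
    T=Ro.from_matrix(np.c_[np.r_[ex,0],np.r_[ey*-1,0],[0,0,-1]])
    print("own",own(s),"offset cm",(R.inv().apply(p-s["eef_pos"])/10).round(2),"rot",np.degrees((R.inv()*T).as_rotvec()).round(2),"F",s["force"].round(1),"t",s["time_s"],"w",s["grip_width"])
E
python3 -c "
from h import *
to(-15,0,230)"
```

```text
own [-414.2  124.2  303.4] offset cm [ 37.75 -17.94   7.37] rot [-6.000e-02 -4.000e-02 -4.272e+01] F [ 0.   0.3 -0.1] t 0.1 w 1.0019217524115815
```

Request:
{"name": "step_arm", "arguments": {"plan": [{"offset": [37.75, -17.94, 3], "rot": [0, 0, -42.7], "gripper": 0}, {"offset": [37.75, -17.94, 3], "rot": [0, 0, -42.7], "gripper": 0}, {"offset": [37.75, -17.94, 3], "rot": [0, 0, -42.7], "gripper": 0}, {"offset": [37.75, -17.94, 3], "rot": [0, 0, -42.7], "gripper": 0}, {"offset": [37.75, -17.94, 3], "rot": [0, 0, -42.7], "gripper": 0}, {"offset": [37.75, -17.94, 3], "rot": [0, 0, -42.7], "gripper": 0}, {"offset": [37.75, -17.94, 3], "rot": [0, 0, -42.7], "gripper": 0}, {"offset": [37.75, -17.94, 3], "rot": [0, 0, -42.7], "gripper": 0}, {"offset": [37.75, -17.94, 3], "rot": [0, 0, -42.7], "gripper": 0}, {"offset": [37.75, -17.94, 7.3], "rot": [0, 0, -42.7], "gripper": 0}, {"offset": [37.75, -17.94, 7.3], "rot": [0, 0, -42.7], "gripper": 0}, {"offset": [37.75, -17.94, 7.3], "rot": [0, 0, -42.7], "gripper": 0}]}}

```text
time_s: 1.3
eef_pos: [468.5, -205.9, 231.2]
ee_rot: [-0.001, 0.86, 0.511, -0.0]
force: [0.4, -0.9, 1.2]
grip_width: 0.002
grip_force: 0.0
```

```bash
python3 - <<'E'
from h import *
to(-15,0,188)
c=capture("wrist"); cv2.imwrite("pics/w1.png",c["color"][...,::-1]); np.savez("w1",**c); print(c["mount"],c["vertical_fov"],c["cx"],c["cy"])
E
```

```text
own [-1.550e+01 -1.000e-01  2.312e+02] offset cm [ 0.05 -0.    4.32] rot [-0.08 -0.01 -0.04] F [ 0.4 -0.9  1.2] t 1.3 w 0.0015658372826976813
[[ 5.33172154e-04 -9.44514490e-01 -3.28469320e-01  8.55655897e+01]
 [ 9.99999851e-01  5.40911269e-04  6.78101174e-05 -6.93207302e-01]
 [ 1.13625118e-04 -3.28469307e-01  9.44514638e-01 -6.99315030e+01]
 [ 0.00000000e+00  0.00000000e+00  0.00000000e+00  1.00000000e+00]] 65.70646984690485 281.5918189372146 213.27684067425068
```

View pics/w1.png

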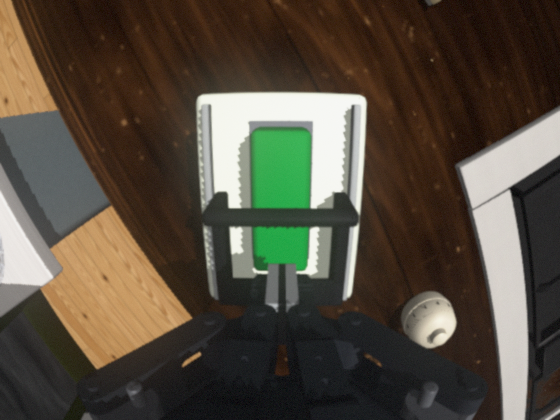

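The wrist view shows the shut fingertips at about (282,285), lined up with the pad's centreline, with the bar at (280,215) ahead of them. Now I descend and press.

Request:
{"name": "step_arm", "arguments": {"plan": [{"offset": [0, 0, 2], "rot": [0, 0, 0], "gripper": 0}, {"offset": [0, 0, 3.6], "rot": [0, 0, 0], "gripper": 0}, {"offset": [0, 0, 4.0], "rot": [0, 0, 0], "gripper": 0}, {"offset": [0, 0, 4.0], "rot": [0, 0, 0], "gripper": 0}]}}

```text
time_s: 1.75
eef_pos: [468.8, -206.2, 191.9]
ee_rot: [0.0, 0.86, 0.511, 0.0]
force: [1.3, -0.8, -0.2]
grip_width: -0.003
grip_force: 0.0
```

Request:
{"name": "step_arm", "arguments": {"plan": [{"offset": [0, 0, 0.5], "rot": [0, 0, 0], "gripper": 0}, {"offset": [0, 0, 0.5], "rot": [0, 0, 0], "gripper": 0}, {"offset": [0, 0, 0.5], "rot": [0, 0, 0], "gripper": 0}]}}

```text
time_s: 2.05
eef_pos: [469.1, -206.1, 186.8]
ee_rot: [0.001, 0.859, 0.511, 0.0]
force: [0.9, -1.8, 3.5]
grip_width: -0.001
grip_force: 1.6
```

```bash
python3 -c "
from h import *
to(-15,0,170)"
```

```text
own [-15.4  -0.7 186.8] offset cm [ 0.05 -0.08  1.68] rot [ 0.13  0.03 -0.02] F [ 0.9 -1.8  3.5] t 2.05 w -0.0011355712696997724
```

Request:
{"name": "step_arm", "arguments": {"plan": [{"offset": [0, 0, 0.6], "rot": [0, 0, 0], "gripper": 0}, {"offset": [0, 0, 1.2], "rot": [0, 0, 0], "gripper": 0}, {"offset": [0, 0, 1.8], "rot": [0, 0, 0], "gripper": 0}, {"offset": [0, 0, 1.8], "rot": [0, 0, 0], "gripper": 0}, {"offset": [0, 0, 1.8], "rot": [0, 0, 0], "gripper": 0}]}}

```text
time_s: 2.55
eef_pos: [469.1, -206.2, 168.9]
ee_rot: [0.001, 0.859, 0.511, 0.0]
force: [-1.5, -0.9, 9.4]
grip_width: 0.001
grip_force: 4.7
```

```bash
python3 -c "
from h import *
to(0,0,169.5)"
```

```text
own [-15.5  -0.8 168.9] offset cm [ 1.55 -0.08 -0.06] rot [ 0.14  0.04 -0.02] F [-1.5 -0.9  9.4] t 2.55 w 0.0009294490282160126
```

Request:
{"name": "step_arm", "arguments": {"plan": [{"offset": [0.4, 0, 0], "rot": [0, 0, 0], "gripper": 0}, {"offset": [0.8, 0, 0], "rot": [0, 0, 0], "gripper": 0}, {"offset": [1.2, 0, 0], "rot": [0, 0, 0], "gripper": 0}, {"offset": [1.6, 0, 0], "rot": [0, 0, 0], "gripper": 0}, {"offset": [2.0, 0, 0], "rot": [0, 0, 0], "gripper": 0}, {"offset": [2.4, 0, 0], "rot": [0, 0, 0], "gripper": 0}]}}

```text
time_s: 3.15
eef_pos: [480.4, -185.8, 169.1]
ee_rot: [0.002, 0.859, 0.511, -0.0]
force: [-2.3, -6.7, 9.3]
grip_width: -0.004
grip_force: 5.4
```

Request:
{"name": "step_arm", "arguments": {"plan": [{"offset": [0.4, 0, 0], "rot": [0, 0, 0], "gripper": 0}, {"offset": [0.8, 0, 0], "rot": [0, 0, 0], "gripper": 0}, {"offset": [1.2, 0, 0], "rot": [0, 0, 0], "gripper": 0}, {"offset": [1.6, 0, 0], "rot": [0, 0, 0], "gripper": 0}, {"offset": [1.6, 0, 0], "rot": [0, 0, 0], "gripper": 0}]}}

```text
time_s: 3.65
eef_pos: [488.2, -171.4, 169.1]
ee_rot: [0.002, 0.859, 0.511, -0.0]
force: [-1.6, -4.3, 9.1]
grip_width: -0.0
grip_force: 4.7
```

```bash
python3 -c "
from h import *
to(29,0,169.5)"
```

```text
own [ 24.2  -1.  169.1] offset cm [ 0.48 -0.1  -0.04] rot [0.17 0.1  0.01] F [-1.6 -4.3  9.1] t 3.65 w -0.00020264692987839326
```

Request:
{"name": "step_arm", "arguments": {"plan": [{"offset": [0.2, 0, 0], "rot": [0, 0, 0], "gripper": 0}, {"offset": [0.4, 0, 0], "rot": [0, 0, 0], "gripper": 0}, {"offset": [0.4, 0, 0], "rot": [0, 0, 0], "gripper": 0}]}}

```text
time_s: 3.95
eef_pos: [490.0, -168.1, 169.1]
ee_rot: [0.002, 0.859, 0.511, -0.0]
force: [-2.5, -5.9, 9.5]
grip_width: -0.0
grip_force: 4.8
```

```bash
python3 - <<'E'
from h import *
to(29,0,169.5)
c=capture("wrist"); cv2.imwrite("pics/w2.png",c["color"][...,::-1])
E
```

```text
own [ 28.   -1.  169.1] offset cm [ 0.1  -0.1  -0.04] rot [0.17 0.12 0.  ] F [-2.5 -5.9  9.5] t 3.95 w -0.00042802588671725616
```

View pics/w2.png

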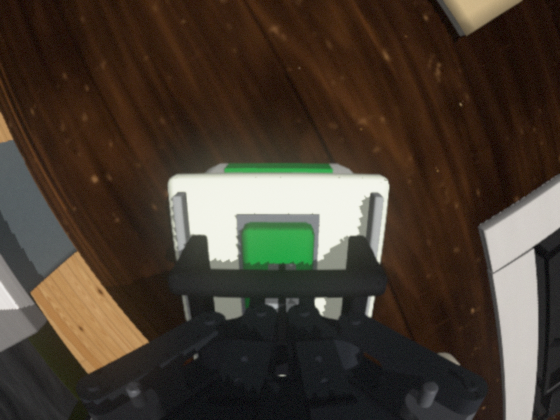

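The bar, now at about (280,280), has moved with the fingers to near the end of its travel, and the pad ahead of it is down. I push 2 mm more, back off and lift straight up.

Request:
{"name": "step_arm", "arguments": {"plan": [{"offset": [0.2, 0, 0], "rot": [0, 0, 0], "gripper": 0}, {"offset": [0.2, 0, 0], "rot": [0, 0, 0], "gripper": 0}, {"offset": [-0.2, 0, 0], "rot": [0, 0, 0], "gripper": 0}, {"offset": [-0.4, 0, 0], "rot": [0, 0, 0], "gripper": 0}, {"offset": [-0.4, 0, -0.8], "rot": [0, 0, 0], "gripper": 0}, {"offset": [-0.4, 0, -2], "rot": [0, 0, 0], "gripper": 0}, {"offset": [-0.4, 0, -5], "rot": [0, 0, 0], "gripper": 0}, {"offset": [-0.4, 0, -9], "rot": [0, 0, 0], "gripper": 0}, {"offset": [-0.4, 0, -13], "rot": [0, 0, 0], "gripper": 0}, {"offset": [-0.4, 0, -13], "rot": [0, 0, 0], "gripper": 0}]}}

```text
time_s: 5.0
eef_pos: [488.6, -171.0, 303.1]
ee_rot: [0.004, 0.859, 0.511, 0.002]
force: [-0.3, -0.5, 0.1]
grip_width: 0.003
grip_force: 0.0
```

```bash
python3 - <<'E'
from h import *
to(29,0,169.5)
c=capture("wrist"); cv2.imwrite("pics/w3.png",c["color"][...,::-1])
c=capture("scene"); W=cloud(c); col=c["color"].astype(int); r,g,b=[col[...,i] for i in range(3)]
d=(W[...,:2]-C); ox=d@ex; oy=d@ey; z=W[...,2]; ok=c["depth"]>0
m=ok&(g>r+50)&(g>b+40)&(abs(ox)<70)&(abs(oy)<25)&(z>85)&(z<140)
print("pad",m.sum(),np.percentile(z[m],[5,50,90]))
k=ok&(col.max(2)<70)&(abs(ox)<80)&(abs(oy)<15)&(z>124)&(z<140)
print("bar",k.sum(),np.percentile(ox[k],[5,50,95]) if k.any() else 0)
y=ok&(r>b+90)&(g>b+70)&(W[...,1]>50)&(z>100)&(z<130)&(W[...,0]<560); print("yellow",y.sum(),np.median(z[y]))
E
```

```text
own [ 24.8  -1.1 303.1] offset cm [ 0.43 -0.23 13.36] rot [ 0.5   0.04 -0.01] F [-0.3 -0.5  0.1] t 5.0 w 0.002663241973325704
pad 648 [ 89.92346166 103.1246695  105.01227146]
bar 73 [40.08386526 44.83558363 48.73652929]
yellow 528 115.33395997050235
```

View pics/w3.png

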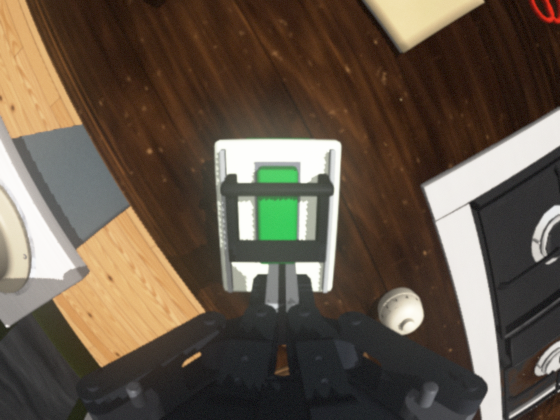

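The lip plate, at about (280,250), lies over the pad's end and the bar is at (278,188). The pad is at z 103, which is 12 mm down, with q about 40 mm. The yellow pad is up at z 115.

```bash
python3 -c "
from rig import *
print(finish_job())"
```

```text
the job is handed in; nothing more can be done
None
```

The job is handed in: the green pump pad is trapped about 12 mm down with the keeper about 40 mm across (its end stop), the yellow pump is still up, and the arm is clear, at about 5 s; the judge returned no verdict.

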